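# Refit the priming knob of a dosing pump and hold it pressed

## Robot

A 6-joint arm with a two-finger parallel gripper is mounted at the origin on the work surface. World frame = base frame: x ahead of the robot, y to its left, z up, the work surface at z = 0. Lengths are in m, angles in rad, forces in N, time in s.
With the tool pointing down it reaches from about 0.3 to 0.85 m from the base axis. Payload 4.2 kg.
Tool frame: the origin (TCP) lies at the very end of the fingers, on their centre line; the grasp point (between the pads) lies 19 mm behind it (r.pinch_z is the distance from the TCP to the grasp point, in m); z points along the fingers, y is the line along which they close (so a half turn about z gives the same grasp; the last joint's range is limited). The gripper opens to 91 mm and grips with 3 to 60 N. Pads are 32 mm wide; open, the fingers measure 118 mm over their backs; the gripper's body (76 mm by 178 mm) begins 60 mm behind the grasp point.
Start: joints at [1.147, 0.32, 1.565, -0, 1.257, -0.02], TCP at [0.226, 0.529, 0.214] pointing down, gripper open.
Joint ranges: [-3.11, 3.11], [-0.84, 2.01], [0.21, 2.61], [-1.34, 4.49], [0.05, 2.63], [-2.56, 2.56]. Speed limits (rad/s): [2.57, 2.57, 3.14, 3.14, 3.14, 3.14].

## Interface

Orientations are given as a rotation vector (axis times angle).
In Python, from bench import monitor, viewer, order, r gives the robot as it stands. The module is installed in compiled form; this text tells all that it offers.
- The arm moves only by the shell command python3 -m pendant 'ROWS'. ROWS is JSON, a list of rows, each a list of 5 numbers: the opening, from 0 (shut) to 1 (fully open), then the shift along the world's x, y, z in mm, then the turn about the world's z in degrees. A call has 1 to 20 rows; each row is the pose to reach, as a shift and turn from the pose commanded when the call began; what a row does not reach only later rows make up. A row lasts 1/10 s, in which the tool goes at most 50 mm and 8.59 degrees, less where a joint would pass 70% of its speed; a pose out of reach is approached as far as the arm can. A call with a gripper value outside its range is refused whole. The fingers move at their own pace and stop on an object; the grip force is fixed at half the most. Time passes only in rows, so rows that repeat a pose let the fingers close. It gives the time, the measured TCP pose, the force, the opening and the grip force at its end, in the units of the state.
- monitor.get_state(): the state, without advancing time (a new reading comes with each control period).
- viewer.capture(name): name is "scene" or "top" or "wrist"; returns the picture (420x560x3 uint8, blue, green, red); there is no depth.
- viewer.camera_params(name): a dict with "fov_y" (degrees; the focal length in pixels is half the picture's height over the tangent of half this angle, whatever the lens; pixels are square), "cx", "cy" (the principal point, pixels), "R" (3x3) and "t" (3): a world point X has camera coordinates R X + t; the wrist camera has in their place "mount" (4x4, takes a point from camera to tool coordinates, whose origin is the TCP and whose axes are the flange's). Camera axes: x right, y down, z forward; pixel columns grow to the right and rows downward; lengths in m; the calibration is good to about 2 mm. A picture is of the moment at which its call begins: read the wrist's pose just before it. camera_params takes no time and is no camera call.
- order.sign_off(): hands the job in; it is judged then, once.
The state is a dict: "time_s": time; "q": joint angles; "qd": joint speeds; "effort": joint torques, N m; "ee_pos": TCP position; "ee_rot": TCP orientation; "force": force on the tool from outside, world axes, zero at the start; "ft_torque": the same for the moment, N m; "opening": finger opening in m; "finger_force": force on a finger pad.
Only numpy, scipy, OpenCV 4.12 (cv2) and the standard library are available. Lean on these libraries where they do the work, as an engineer would, in place of code of your own. Each camera call takes 0.05 s, during which the arm holds its last target. There are 200 camera calls.

## Task

The red knob of the dosing pump is parked in the slotted holder: slide it out through the holder's open end, turn it so that its D-shaped hole matches the pump's D-shaft, and push it fully home on the shaft. Then press it down to the bottom of the shaft's spring stroke to prime the pump, and finish while still holding it pressed down there; do not let go. Leave the two bottles and the measuring cup where they stand.

Things in the scene. Friction and masses are not known exactly. Their poses are not given: they have to be found in the camera images.
- knob: Loose red plastic knob, about 90 g, upright. Origin: centre of its underside; z up; x points to its D flat, marked by white stripes on flange and bar top. Flange 56 mm across, 8 mm high; hub 34 mm across up to 27 mm. From below a blind hole on the axis, 16 mm across, 23 mm deep, D-shaped: flat 4 mm from the axis on the +x side.
- knob_grip (a point): Point in the knob's grip, 46 mm above its underside on its axis (axes as the knob). The grip is an upright bar, 38 mm long along x, 14 mm thick along y, from 26 to 57 mm above the underside. The white stripe lies on the +x half of its top.
- holder: Fixed aluminium T-slot holder on the table, 130 (x) by 70 (y) by 18.7 mm. Origin: centre of its underside. +x end closed, -x end (towards the robot) open. Floor 4 mm thick, inside 60 mm wide; two lips, 14.7 to 18.7 mm above the table, leave a slot 40 mm wide along x. The knob's flange is captive under the lips with 2.7 mm of vertical play; its hub runs in the slot, its grip stands above.
- holder_mouth (a point): Middle of the holder's open end, at its floor, 65 mm from the holder's origin along -x (axes as the holder). The knob's flange is clear of the lips when the knob's axis is over 28 mm beyond this point along -x.
- pump: Fixed dosing pump: black box with blue side plates, 150 mm (x) by 226 mm (y), flat top 90 mm above the table; three white pump heads, 26 mm long, on its +x face, display on the -y half of the top. Origin: centre of its underside. The D-shaft stands upright on the top, 50 mm from the centre towards +y, in a silver ring.
- shaft_seat (a point): On the D-shaft's axis at the top face of its white collar (52 mm across), on which the home knob rests; 102 mm above the table at rest, sinks and turns with the shaft. z up, x points to the shaft's flat (red stripe on the collar). Knob home: its origin here, its x along this x. The shaft turns only stiffly (0.3 N m): turn the knob, not the shaft.
- shaft_tip (a point): Top of the steel D-shaft on its axis, 20 mm above shaft_seat (axes as there). Shaft: 14 mm diameter with a flat 3 mm from the axis on the +x side, tapering to 55 % over the top 5 mm.
- shaft (a joint): How far the shaft and collar are pressed down, m: 0 at rest, 0.008 at the bottom stop. Spring: about 4 N to start moving, 10 N at the bottom; it springs back when released.
- bottle_a: Bystander: loose white dosing bottle with blue label, 60 mm across, 150 mm high; origin at the centre of its underside.
- bottle_b: Bystander: loose white dosing bottle with green label and black cap, 60 mm across, 150 mm high; origin at the centre of its underside.
- cup: Bystander: loose clear measuring cup, 54 mm across, 60 mm high; origin at the centre of its underside.
Things that resemble listed ones, but are neither listed nor needed, are in the scene too. Several things look just like the knob: the one meant starts nearest to the robot's base.

How it is judged:
By the outcome, as a careful person would: the job done as asked, in the order asked, and still so for the second after the job is handed in, while the arm keeps its last pose, push and grip.
It also fails if it takes over 50 s, if anything falls off the work surface, if the arm or the gripper's body presses on something with over 40 N, if the wrist force passes 120 N, or if a joint passes its speed limit or range.

## Working session

There is one attempt and no reset: what is moved stays moved. The work goes in short steps, Python scripts to look and compute and a shell command to move; the robot and the scene stay as the last step left them, time stands still between calls to the robot, and variables do not carry over. Pictures are saved under pics/ and viewed, at most 10 in all, crops included, and the job is handed in when it is done.

```bash
mkdir -p pics; cat > h.py <<'E'
import numpy as np, cv2
from scipy.spatial.transform import Rotation as Ro
from bench import monitor, viewer, order, r
def cam(name):
    p=viewer.camera_params(name); s=monitor.get_state()
    f=210/np.tan(np.radians(p["fov_y"])/2)
    if name=="wrist":
        M=np.array(p["mount"]); T=np.eye(4); T[:3,:3]=Ro.from_rotvec(s["ee_rot"]).as_matrix(); T[:3,3]=s["ee_pos"]
        W=T@M; R=W[:3,:3].T; t=-R@W[:3,3]
    else: R=np.array(p["R"]); t=np.array(p["t"])
    return f,p["cx"],p["cy"],R,t
def ray(c,u,v):
    f,cx,cy,R,t=c; return -R.T@t, R.T@np.array([(u-cx)/f,(v-cy)/f,1])
def onz(c,u,v,z):
    o,d=ray(c,u,v); return o+d*(z-o[2])/d[2]
def proj(c,X):
    f,cx,cy,R,t=c; p=R@np.array(X)+t; return p[:2]/p[2]*f+[cx,cy]
E
python3 - <<'E'
from h import *
for n in("scene","top","wrist"):
    c=cam(n); print(n,c[0],c[1:3],-c[3].T@c[4],c[3][2]); cv2.imwrite(f"pics/{n}0.png",viewer.capture(n))
s=monitor.get_state();print(s["ee_rot"],s["ee_pos"],s["force"],s["time_s"])
a=cv2.imread("pics/scene0.png");b=cv2.imread("pics/top0.png")
cv2.imwrite("pics/st0.png",cv2.resize(b,(800,600)))
E
```

```text
scene 406.1287664940637 (276.6549987871364, 208.8694024518013) [0.83820571 0.44645334 0.95206462] [-0.24223046 -0.44400071 -0.86266318]
top 421.7558768452117 (276.4081608541243, 210.52903391990037) [ 0.45446579 -0.00398895  1.09120115] [ 0.1416418  -0.00767499 -0.98988822]
wrist 326.71447822472015 (280.18817643619377, 212.24032742450223) [0.16053019 0.5566139  0.38432601] [ 0.23393207 -0.10215348 -0.96687148]
[-6.29935853e-01 -3.07752269e+00  2.00335200e-03] [0.22578789 0.52841503 0.21334215] [-0.29440198  0.51972484  0.35406072] 0.15
```

View pics/st0.png

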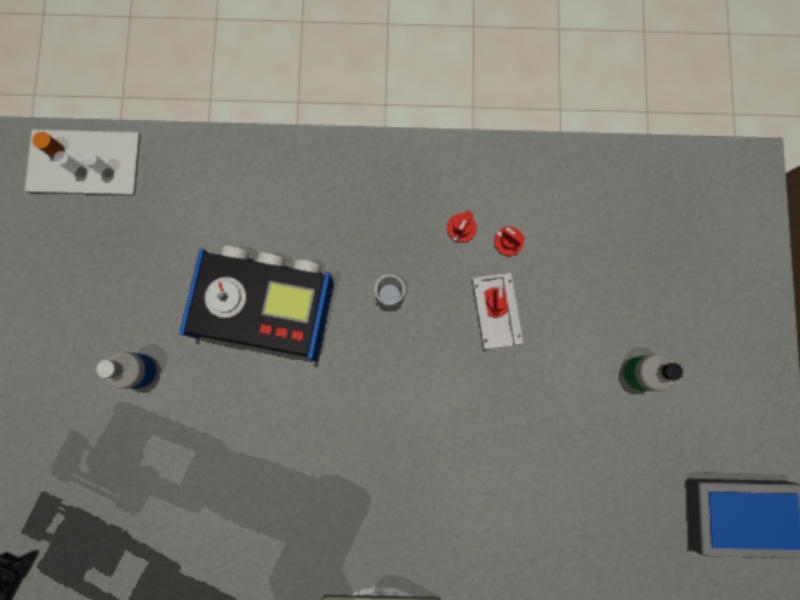

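View pics/scene0.png

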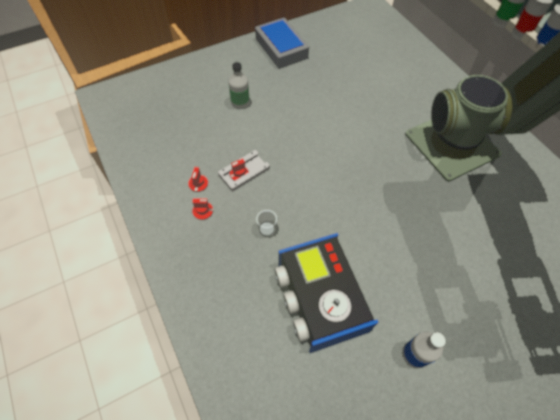

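The top view (800x600) shows the holder with the red knob at (497,300), its open end towards the bottom. The pump's shaft is at (224,297) with a red stripe pointing up-left, and the cup at (390,291). In the scene view, the knob is at (240,168) and the shaft at (335,304).

```bash
python3 - <<'E'
from h import *
b=cv2.imread("pics/top0.png"); c=cam("top")
k=0.7
def P(u,v,z): return onz(c,u*k,v*k,z).round(4)
print("knob",P(497,302,.061),"shaft tip",P(223,297,.122))
# holder: light, low-saturation blob
hsv=cv2.cvtColor(b,cv2.COLOR_BGR2HSV)
roi=np.zeros(b.shape[:2],np.uint8); roi[180:255,320:375]=1
m=((hsv[...,1]<40)&(hsv[...,2]>150)|((hsv[...,1]>150)&(hsv[...,2]>90))).astype(np.uint8)*roi
n,l,st,ce=cv2.connectedComponentsWithStats(m); i=1+np.argmax(st[1:,4])
ys,xs=np.where(l==i); rect=cv2.minAreaRect(np.c_[xs,ys].astype(np.float32)); print(rect)
for q in cv2.boxPoints(rect): print(q,onz(c,*q,.0187))
A=cv2.resize(b[180:255,310:385],(400,400),interpolation=cv2.INTER_CUBIC)
B=cv2.resize(b[170:245,120:195],(400,400),interpolation=cv2.INTER_CUBIC)
cv2.imwrite("pics/c1.png",np.hstack([A,B]))
E
```

```text
knob [ 0.6041 -0.1887  0.061 ] shaft tip [0.5923 0.2672 0.122 ]
((348.25677490234375, 217.04054260253906), (50.470489501953125, 26.797033309936523), 80.53767395019531)
[330.8919  194.35135] [ 0.65370486 -0.15222323  0.0187    ]
[357.32434 189.94595] [ 0.66704883 -0.22077464  0.0187    ]
[365.62164 239.72974] [ 0.53841005 -0.24147529  0.0187    ]
[339.1892  244.13513] [ 0.52556559 -0.1740088   0.0187    ]
```

View pics/c1.png

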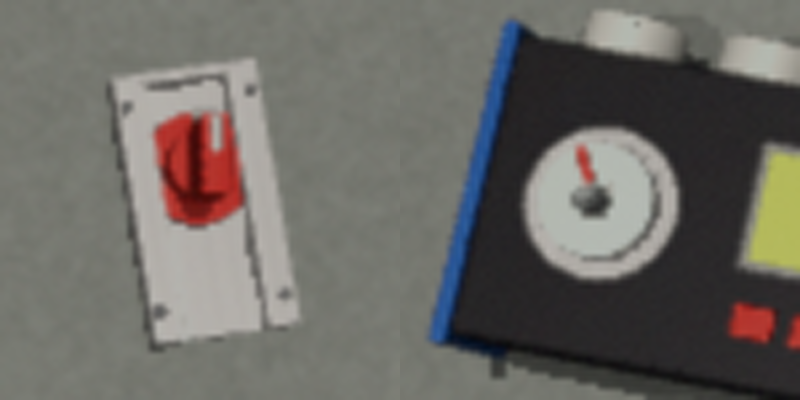

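The crop shows the holder's open end at the bottom. The knob's white stripe is on the far half of the bar, at crop (216,130), and the collar's red stripe runs from (590,195) to (580,150). I'll go over the shaft first for a close wrist view, then on to the knob.

```bash
python3 -m pendant '[[1,40,-28,10,8],[1,80,-56,20,16],[1,120,-84,20,24],[1,160,-112,20,32],[1,200,-140,20,32],[1,240,-170,20,32],[1,280,-200,20,32],[1,320,-230,20,32],[1,364,-262,20,32],[1,364,-262,20,32],[1,364,-262,20,32]]'; python3 - <<'E'
from h import *
cv2.imwrite("pics/w1.png",viewer.capture("wrist")); s=monitor.get_state(); np.save("w1.npy",np.r_[s["ee_pos"],s["ee_rot"]]); print(s["ee_pos"],s["q"])
print(proj(cam("wrist"),[.592,.267,.122]))
E
```

```text
time_s: 1.25
ee_pos: [0.5909, 0.2654, 0.233]
ee_rot: [0.238, -3.131, 0.0]
force: [-0.3, 0.7, -0.9]
opening: 0.0908
finger_force: 0.0
[0.58965647 0.2665713  0.23327093] [ 4.06342361e-01  4.26103025e-01  1.35140789e+00  9.19303112e-04
  1.36572302e+00 -1.31801911e+00]
[280.66037796 211.41825293]
```

```bash
python3 -m pendant '[[1,0,-50,0,0],[1,0,-100,0,0],[1,0,-150,0,0],[1,3,-200,0,0],[1,6,-250,0,0],[1,8,-300,0,0],[1,10,-350,0,0],[1,12,-400,0,0],[1,12,-450,0,0],[1,12,-456,0,0],[1,12,-456,0,0],[1,12,-456,0,0]]'; python3 - <<'E'
from h import *
cv2.imwrite("pics/w2.png",viewer.capture("wrist")); s=monitor.get_state(); np.save("w2.npy",np.r_[s["ee_pos"],s["ee_rot"]]); print(s["ee_pos"],s["q"])
print(proj(cam("wrist"),[.604,-.1887,.057]))
a=cv2.imread("pics/w1.png");b=cv2.imread("pics/w2.png")
cv2.imwrite("pics/c2.png",np.hstack([a[:,80:480],b[:,80:480]]))
E
```

```text
time_s: 2.5
ee_pos: [0.6018, -0.1869, 0.2341]
ee_rot: [0.246, -3.132, -0.002]
force: [-0.8, 0.2, 0.3]
opening: 0.0911
finger_force: 0.0
[ 0.60194337 -0.18673575  0.23418622] [-3.19542059e-01  3.97270006e-01  1.39494293e+00  9.35915302e-04
  1.34974409e+00 -2.04780407e+00]
[278.37597911 195.33898075]
```

View pics/c2.png

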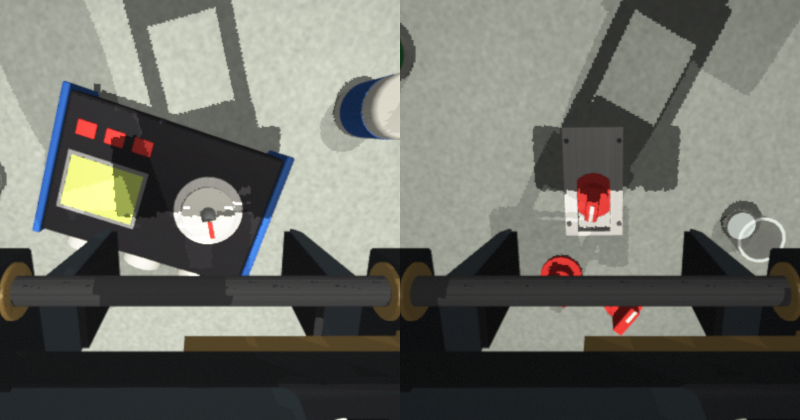

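Left (x offset 80): the shaft is at (208,213), with the collar stripe running down from it to (212,237). Right: the knob is in the holder at (592,197), with its bar stripe at (591,214) on the far side. Now I'll measure both.

```bash
cat >> h.py <<'E'
def camw(v):
    p=viewer.camera_params("wrist"); f=210/np.tan(np.radians(p["fov_y"])/2)
    T=np.eye(4);T[:3,:3]=Ro.from_rotvec(v[3:]).as_matrix();T[:3,3]=v[:3]; W=T@np.array(p["mount"]); R=W[:3,:3].T
    return f,p["cx"],p["cy"],R,-R@W[:3,3]
def axis(c,m,z):
    ys,xs=np.where(m); P=np.array([onz(c,x,y,z)[:2] for x,y in zip(xs,ys)]); d=cv2.fitLine(P.astype(np.float32),cv2.DIST_L2,0,.01,.01).ravel()
    a=np.degrees(np.arctan2(d[1],d[0])); return P.mean(0), (a+90)%180-90, len(P), np.ptp(P,axis=0)
E
python3 - <<'E'
from h import *
a=cv2.imread("pics/w1.png");b=cv2.imread("pics/w2.png")
c1=camw(np.load("w1.npy"));c2=camw(np.load("w2.npy"))
def win(m,y0,y1,x0,x1):
    o=np.zeros(m.shape,bool);o[y0:y1,x0:x1]=m[y0:y1,x0:x1];return o
H=cv2.cvtColor(a,cv2.COLOR_BGR2HSV)
red=((H[...,0]<10)|(H[...,0]>170))&(H[...,1]>120)
print("collar stripe",axis(c1,win(red,215,245,275,305),.102))
lowsat=win((H[...,1]<40)&(H[...,2]>75),170,250,248,328)
ys,xs=np.where(cv2.morphologyEx((lowsat|win(red,170,250,248,328)).astype(np.uint8),cv2.MORPH_CLOSE,np.ones((9,9)))>0)
ct=cv2.convexHull(np.c_[xs,ys].astype(np.int32)); e=cv2.fitEllipse(ct); print("ring ellipse",e, onz(c1,*e[0],.1),onz(c1,*e[0],.092))
sh=win((H[...,2]<110)&(H[...,1]<60),203,222,278,300)
ys,xs=np.where(sh); print("shaft dark", xs.mean(),ys.mean(), onz(c1,xs.mean(),ys.mean(),.118))
H=cv2.cvtColor(b,cv2.COLOR_BGR2HSV)
w=win((H[...,1]<90)&(H[...,2]>150),203,224,262,280)
print("bar stripe",axis(c2,w,.061))
w=win((H[...,1]<90)&(H[...,2]<160)|(H[...,1]<60),110,250,230,320)
r=win(((H[...,0]<10)|(H[...,0]>170))&(H[...,1]>120),160,232,250,295)
ys,xs=np.where(r); print("red bbox",xs.min(),xs.max(),ys.min(),ys.max(),onz(c2,xs.mean(),ys.mean(),.03))
A=cv2.resize(a[160:260,238:338],(400,400),interpolation=cv2.INTER_CUBIC);B=cv2.resize(b[160:240,232:312],(400,400),interpolation=cv2.INTER_CUBIC)
cv2.imwrite("pics/c3.png",np.hstack([A,B]))
E
```

```text
collar stripe (array([0.61346992, 0.28014752]), np.float32(19.787415), 69, array([0.01506118, 0.00821279]))
ring ellipse ((287.5224609375, 210.38339233398438), (68.01917266845703, 70.15315246582031), 81.43543243408203) [0.59560045 0.27425923 0.1       ] [0.59759335 0.27475187 0.092     ]
shaft dark 287.2536231884058 213.81159420289856 [0.59432484 0.27341837 0.118     ]
bar stripe (array([ 0.62880626, -0.19374022]), np.float32(-14.071793), 138, array([0.02090536, 0.01975952]))
red bbox 257 290 173 221 [ 0.60971953 -0.19414165  0.03      ]
```

View pics/c3.png

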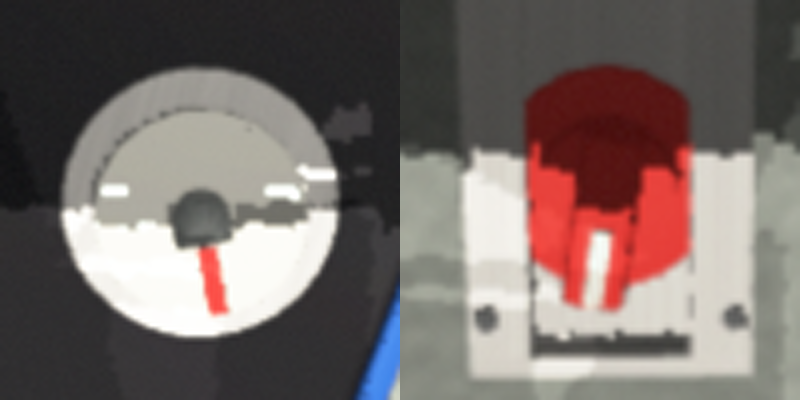

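The crops show a clear collar stripe from (205,248) to (218,315). The knob's bar stripe runs from (600,232) to (591,309), with bar-end corners near (563,303) and (625,310). I'll work out the angles from those endpoints.

```bash
python3 - <<'E'
from h import *
c1=camw(np.load("w1.npy"));c2=camw(np.load("w2.npy"))
A=lambda u,v,z:onz(c1,238+u/4-.4,160+v/4-.4,z)
B=lambda u,v,z:onz(c2,232+(u-400)/5-.4,160+v/5-.4,z)
ang=lambda p,q:np.degrees(np.arctan2(*(q-p)[1::-1]))
p,q=A(205,248,.102),A(218,315,.102);print("collar",p,q,ang(p,q))
p,q=B(600,232,.061),B(591,309,.061);a=ang(p,q);print("bar",p,q,a,"axis",q-.019*np.array([np.cos(np.radians(a)),np.sin(np.radians(a)),0]))
p,q=B(577,230,.061),B(563,303,.061);print("edgeL",p,q,ang(p,q))
p,q=B(637,235,.061),B(625,310,.061);print("edgeR",p,q,ang(p,q))
p,q=B(470,190,.0187),B(467,372,.0187);print("hold L",p,q,ang(p,q))
p,q=B(755,190,.0187),B(752,372,.0187);print("hold R",p,q,ang(p,q))
p,q=B(531,250,.0187),B(691,250,.0187);print("slot",(p+q)/2,np.linalg.norm(p-q))
R=Ro.from_rotvec(np.load("w2.npy")[3:]).as_matrix();print("tool y ang",np.degrees(np.arctan2(R[1,1],R[0,1])), monitor.get_state()["ee_pos"])
E
```

```text
collar [0.6059302  0.27716971 0.102     ] [0.62228022 0.28302808 0.102     ] 19.713092223253504
bar [ 0.61597329 -0.19423561  0.061     ] [ 0.63348573 -0.19357766  0.061     ] 2.151594299411217 axis [ 0.61449913 -0.19429099  0.061     ]
edgeL [ 0.61631297 -0.19922768  0.061     ] [ 0.6330913  -0.19984841  0.061     ] -2.1187434892459973
edgeR [ 0.61537841 -0.18620566  0.061     ] [ 0.63254277 -0.18616823  0.061     ] 0.12494179430803205
hold L [ 0.62090727 -0.22637336  0.0187    ] [ 0.6669916  -0.22108873  0.0187    ] 6.54170502502344
hold R [ 0.61011192 -0.15828377  0.0187    ] [ 0.65587463 -0.15096277  0.0187    ] 9.089015677024438
slot [ 0.63037128 -0.19041511  0.0187    ] 0.039077249361516075
tool y ang 99.01035470652214 [ 0.60194337 -0.18673575  0.23418622]
```

```bash
python3 -m pendant '[[1,12,-6,-40,-8.5],[1,12,-6,-80,-8.5],[1,12,-6,-120,-8.5],[1,12,-6,-150,-8.5],[1,12,-6,-175,-8.5],[1,12,-6,-190,-8.5],[1,12,-6,-199,-8.5],[1,12,-6,-199,-8.5],[1,12,-6,-199,-8.5]]'; python3 - <<'E'
from h import *
cv2.imwrite("pics/w3.png",viewer.capture("wrist")); s=monitor.get_state(); print(s["ee_pos"],s["ee_rot"],s["force"])
E
```

```text
time_s: 3.45
ee_pos: [0.6147, -0.1945, 0.0359]
ee_rot: [-0.012, 3.14, -0.0]
force: [-0.5, -0.9, 0.3]
opening: 0.0916
finger_force: 0.0
[ 0.61485101 -0.19487637  0.0362525 ] [-1.12318215e-02  3.13941691e+00 -9.08137485e-04] [ 0.54734566 -0.36010188 -0.30943   ]
```

View pics/w3.png

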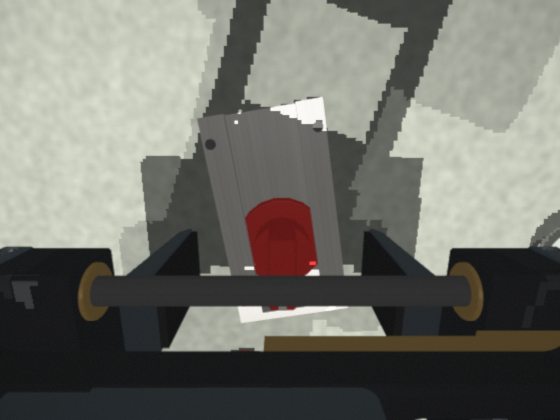

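The knob's bar sits centred between the open fingers at about (282,250), and the holder is clear of them. I'll close, lift 1 mm and slide the knob out along the slot.

```bash
python3 -m pendant '[[0,0,0,0,0],[0,0,0,0,0],[0,0,0,0,0],[0,0,0,0,0],[0,0,0,0,0],[0,0,0,0,0],[0,0,0,0,0],[0,0,0,0,0],[0,0,0,1,0],[0,-6,-1,1,0],[0,-12,-2,1,0]]'
```

```text
time_s: 4.6
ee_pos: [0.6014, -0.1968, 0.0358]
ee_rot: [0.01, -3.141, -0.001]
force: [0.2, 1.7, -0.0]
opening: 0.0139
finger_force: 30.0
```

```bash
python3 -m pendant '[[0,-12,-2,0,0],[0,-24,-4,0,0],[0,-36,-5.5,0,0],[0,-48,-7.5,0,0],[0,-60,-9.5,0,0],[0,-60,-9.5,0,0]]'
```

```text
time_s: 5.2
ee_pos: [0.5396, -0.2071, 0.0359]
ee_rot: [0.009, -3.139, -0.0]
force: [0.4, 0.1, -1.2]
opening: 0.0137
finger_force: 30.0
```

```bash
python3 -m pendant '[[0,-14,-2,0,0],[0,-28,-4.5,0,0],[0,-42,-6.5,0,0],[0,-58,-9,0,0],[0,-62,-9,0,0],[0,-62,-9,0,0],[0,-62,-9,30,0],[0,-62,-9,70,0],[0,-62,-9,110,0],[0,-62,-9,150,0],[0,-62,-9,180,0],[0,-62,-9,180,0],[0,-62,-9,180,0]]'
python3 - <<'E'
from h import *
cv2.imwrite("pics/w4.png",viewer.capture("wrist")); s=monitor.get_state(); np.save("w4.npy",np.r_[s["ee_pos"],s["ee_rot"]]);print(s["ee_pos"],s["ee_rot"],s["force"],s["opening"])
cv2.imwrite("pics/t4.png",viewer.capture("top"))
cv2.imwrite("pics/s4.png",viewer.capture("scene"))
c=cam("scene");u,v=proj(c,s["ee_pos"]).astype(int);print(u,v)
b=cv2.imread("pics/s4.png")[max(0,v-45):v+45,max(0,u-45):u+45]
cv2.imwrite("pics/c4.png",np.hstack([cv2.imread("pics/w4.png")[100:400,80:480],cv2.resize(b,(300,300),interpolation=cv2.INTER_CUBIC)]))
E
```

```text
time_s: 6.5
ee_pos: [0.4803, -0.2157, 0.2161]
ee_rot: [-0.01, 3.141, -0.001]
force: [-0.3, -0.7, -1.0]
opening: 0.0141
finger_force: 30.0
[ 0.47956589 -0.21536257  0.21487537] [ 1.03436533e-02 -3.14005157e+00 -1.38544515e-03] [-0.20611036 -0.14519261 -0.47309941] 0.014167630099353703
277 98
```

View pics/c4.png

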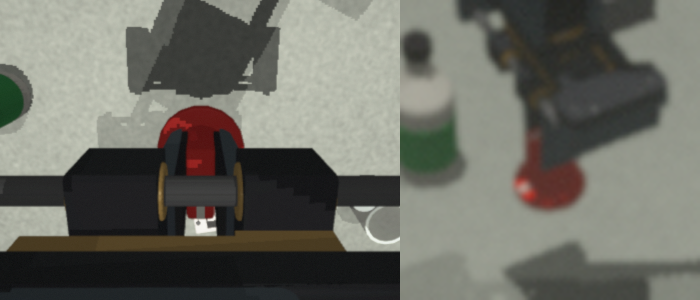

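The knob is out and firmly held: the flange shows at (200,135) in the crop, below the fingers. I'll measure the knob's axis relative to the TCP from the flange's near arc.

```bash
python3 - <<'E'
from h import *
from scipy.optimize import least_squares
v=np.load("w4.npy");c=camw(v);a=cv2.imread("pics/w4.png");H=cv2.cvtColor(a,cv2.COLOR_BGR2HSV)
red=((H[...,0]<10)|(H[...,0]>170))&(H[...,1]>120)
R=Ro.from_rotvec(v[3:]).as_matrix();print("tool y",np.degrees(np.arctan2(R[1,1],R[0,1])))
for dz in(-.0315,-.0235):
    P=[]
    for x in range(230,330):
        y=np.where(red[190:280,x])[0]
        if len(y)>2:P.append((onz(c,x,190+y[0]-.5,v[2]+dz)-v[:3])[:2])
    P=np.array(P)
    s=least_squares(lambda p:np.hypot(P[:,0]-p[0],P[:,1]-p[1])-p[2],[0,0,.028],loss="soft_l1",f_scale=.001);print(dz,s.x,len(P))
    s=least_squares(lambda p:np.hypot(P[:,0]-p[0],P[:,1]-p[1])-.028,[0,0],loss="soft_l1",f_scale=.001);print(s.x)
E
```

```text
tool y 90.37743636781452
-0.0315 [ 0.00552418 -0.00012493  0.02764591] 86
[ 0.00594024 -0.00012581]
-0.0235 [ 0.00251218 -0.00014817  0.02655529] 86
[ 0.00419585 -0.00015232]
```

```bash
python3 - <<'E'
from h import *
c2=camw(np.load("w2.npy"))
B=lambda u,v,z:onz(c2,232+(u-400)/5-.4,160+v/5-.4,z)
print("near rim",B(608,65,.004),B(608,65,.012),"far rim",B(650,285,.012))
a=cv2.imread("pics/w4.png")[190:330,240:330];b=cv2.imread("pics/w3.png")[190:330,240:330]
f=lambda x:cv2.resize(x,(385,600),interpolation=cv2.INTER_CUBIC)
cv2.imwrite("pics/c5.png",np.clip(np.hstack([f(a),f(b)])*1.6,0,255).astype(np.uint8))
E
```

```text
near rim [ 0.58783169 -0.197868    0.004     ] [ 0.58671406 -0.19787329  0.012     ] far rim [ 0.63953019 -0.179176    0.012     ]
```

View pics/c5.png

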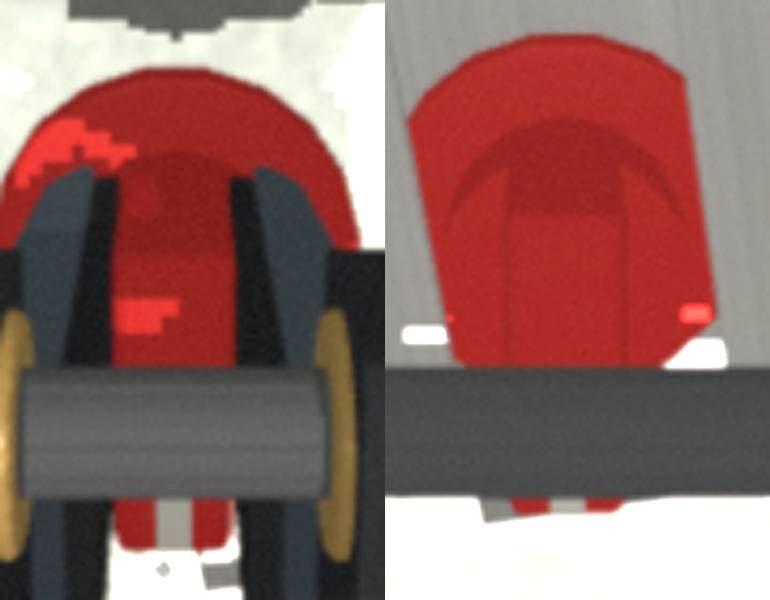

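The bar slid about 5 mm along the fingers during the pull (near rim at row 68 against 35 before, bar end at 550 against 510). It agrees with the circle fit, so the knob's axis is about 5 mm ahead of the TCP. I'll check the shaft position once more in the fixed views.

```bash
python3 - <<'E'
from h import *
for n,X in(("top",[.595,.2735,.102]),("scene",[.595,.2735,.102])):
    a=cv2.imread(f"pics/{n}0.png");c=cam(n);u,v=proj(c,X);H=cv2.cvtColor(a,cv2.COLOR_BGR2HSV)
    x0,y0=int(u)-22,int(v)-22
    w=((H[...,2]>120)&(H[...,1]<70)).astype(np.uint8)[y0:y0+44,x0:x0+44]
    k,l,st,ce=cv2.connectedComponentsWithStats(w);i=1+np.argmax(st[1:,4])
    ct=max(cv2.findContours((l==i).astype(np.uint8),cv2.RETR_EXTERNAL,cv2.CHAIN_APPROX_NONE)[0],key=len)
    e=cv2.fitEllipse(cv2.convexHull(ct));p=(e[0][0]+x0,e[0][1]+y0)
    print(n,(u,v),p,e[1],onz(c,*p,.102),onz(c,*p,.094))
    r=((H[...,0]<10)|(H[...,0]>170))&(H[...,1]>110);m=np.zeros_like(r);m[y0+8:y0+36,x0+8:x0+36]=r[y0+8:y0+36,x0+8:x0+36];print(axis(c,m,.102))
E
```

```text
top (np.float64(155.8061804245961), np.float64(207.97444662100588)) (157.2762565612793, 207.6927433013916) (27.48615074157715, 28.438823699951172) [0.59575909 0.2700793  0.102     ] [0.59690178 0.27229578 0.094     ]
(array([0.61326618, 0.27870072]), np.float32(21.670525), 10, array([0.01193482, 0.00549447]))
scene (np.float64(336.22489926966534), np.float64(302.5983618282268)) (334.5279541015625, 305.371883392334) (31.4360408782959, 33.770328521728516) [0.60142344 0.276949   0.102     ] [0.59919507 0.27535379 0.094     ]
(array([0.61515034, 0.28004652]), np.float32(24.74501), 5, array([0.00714526, 0.00352354]))
```

```bash
python3 -m pendant '[[0,12,45,0,4],[0,24,90,0,8],[0,36,138,0,12],[0,48,186,0,16],[0,59,234,0,19.3],[0,70,282,0,19.3],[0,80,330,0,19.3],[0,90,378,0,19.3],[0,100,426,0,19.3],[0,108,465,0,19.3],[0,110,487,0,19.3],[0,110,487,0,19.3],[0,110,487,0,19.3]]'
```

```text
time_s: 7.95
ee_pos: [0.5893, 0.271, 0.2141]
ee_rot: [0.537, -3.092, 0.002]
force: [-0.0, -1.2, -0.9]
opening: 0.0138
finger_force: 30.0
```

```bash
python3 -m pendant '[[0,1,0.5,-25,0],[0,1,0.5,-45,0],[0,1,0.5,-56,0],[0,1,0.5,-56,0],[0,1,0.5,-56,0]]'; python3 - <<'E'
from h import *
S=[monitor.get_state() for _ in range(1)]
I=[];
for _ in range(2):
    s=monitor.get_state();S.append(s);I.append(viewer.capture("wrist"))
cv2.imwrite("pics/w6.png",I[1]);v=np.mean([np.r_[s["ee_pos"]] for s in S],0);print(v);np.save("w6.npy",np.r_[v,s["ee_rot"]]);print(s["ee_rot"],s["force"])
cv2.imwrite("pics/c6.png",cv2.resize(I[1][140:340,180:380],(600,600),interpolation=cv2.INTER_CUBIC))
E
```

```text
time_s: 8.45
ee_pos: [0.5913, 0.2711, 0.1606]
ee_rot: [-0.535, 3.095, 0.0]
force: [0.5, 0.6, -1.2]
opening: 0.0137
finger_force: 30.0
[0.59142431 0.27124094 0.16072645]
[-5.35061153e-01  3.09391326e+00  7.06314964e-04] [-0.40968087 -0.34931227 -0.66187048]
```

View pics/c6.png

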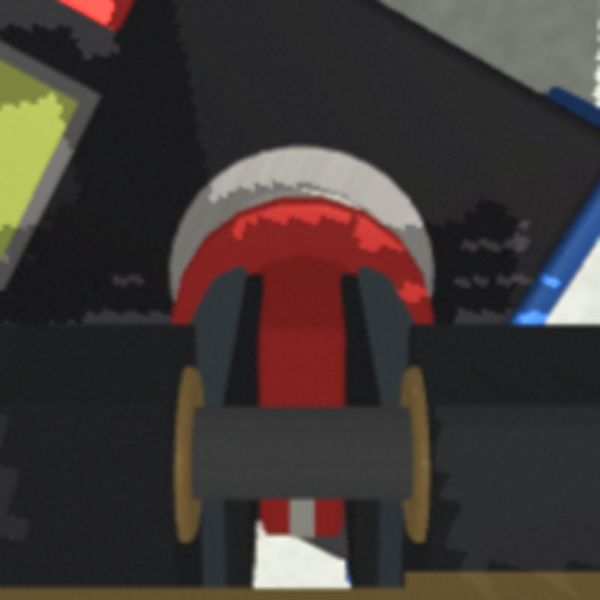

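The silver ring spans columns 170 to 434 (centre 302) and the flange is centred near 303, so it's well aligned sideways. I'll compare the two circles along the bar direction.

```bash
python3 - <<'E'
from h import *
from scipy.optimize import least_squares
def fit(P,R=None):
    P=np.array(P);f=(lambda p:np.hypot(P[:,0]-p[0],P[:,1]-p[1])-(R or p[2]))
    return least_squares(f,np.r_[P.mean(0),[] if R else [.03]],loss="soft_l1",f_scale=.0005).x
v=np.load("w6.npy");c=camw(v);a=cv2.imread("pics/w6.png");H=cv2.cvtColor(a,cv2.COLOR_BGR2HSV)
red=((H[...,0]<10)|(H[...,0]>170))&(H[...,1]>120)
grey=(H[...,1]<60)&(H[...,2]>75)
P=[];Q=[]
for x in range(238,324):
    y=np.where(red[195:246,x])[0]
    if len(y)>2:P.append(onz(c,x,195+y[0]-.5,v[2]-.0315)[:2])
    y=np.where(grey[186:235,x])[0]
    if len(y)>3:Q.append((x,186+y[0]-.5))
x=fit(P);xk=fit(P,.028);print("flange",x,xk)
c1=camw(np.load("w1.npy"));b=cv2.imread("pics/w1.png");H=cv2.cvtColor(b,cv2.COLOR_BGR2HSV);g=(H[...,1]<60)&(H[...,2]>75)
for z in(.091,.094,.097):
    q=[onz(c,*p,z)[:2] for p in Q];w=[]
    for xx in range(255,321):
        y=np.where(g[170:215,xx])[0]
        if len(y)>3:w.append(onz(c1,xx,170+y[0]-.5,z)[:2])
    print(z,"ring w6",fit(q),"R33",fit(q,.033),"w1",fit(w),fit(w,.033))
t=np.radians(19.7);d=np.array([np.cos(t),np.sin(t)]);print("knob rel tcp along/across",(xk-v[:2])@d,(xk-v[:2])@[-d[1],d[0]])
E
```

```text
flange [0.59701837 0.27282741 0.02805396] [0.59695881 0.27280594]
0.091 ring w6 [0.59841723 0.27332949 0.03373998] R33 [0.59759855 0.27303209] w1 [0.59818877 0.27485598 0.03444709] [0.59653375 0.27457897]
0.094 ring w6 [0.59749282 0.27300111 0.03331965] R33 [0.5971364  0.27287464] w1 [0.59743781 0.27466985 0.03411748] [0.59615529 0.27445507]
0.097 ring w6 [0.5965684  0.27267272 0.03289931] R33 [0.59668074 0.27271233] w1 [0.59668684 0.27448373 0.03378787] [0.59578003 0.27433108]
knob rel tcp along/across 0.00573812036315084 -0.00039224931168312777
```

Flange centre (0.597, 0.2728) and ring centre (0.597, 0.2730) agree within 1 mm. Lowering onto the shaft.

```bash
python3 -m pendant '[[0,0,0,-4,0],[0,0,0,-8,0],[0,0,0,-11,0],[0,0,0,-14,0],[0,0,0,-14,0]]'
```

```text
time_s: 9.05
ee_pos: [0.5915, 0.272, 0.1471]
ee_rot: [-0.536, 3.093, 0.001]
force: [-0.8, -1.3, 7.8]
opening: 0.014
finger_force: 30.0
```

```bash
cat > st.py <<'E'
from h import *
F=[];M=[];E=[]
for _ in range(4):
    viewer.capture("wrist");s=monitor.get_state();F.append(s["force"]);M.append(s["ft_torque"]);E.append(s["ee_pos"])
print("F",np.mean(F,0).round(2),"M",np.mean(M,0).round(3),"E",np.mean(E,0).round(4))
E
python3 st.py; python3 -m pendant '[[0,0,0,3,0],[0,0,0,3,0]]'; python3 st.py;  python3 -m pendant '[[0,0,0,4,0],[0,0,0,7,0],[0,0,0,7,0]]'; python3 st.py
```

```text
F [-1.1  -0.63  6.69] M [-0.061  0.199  0.011] E [0.5915 0.272  0.1475]
time_s: 9.45
ee_pos: [0.5914, 0.272, 0.1504]
ee_rot: [-0.536, 3.093, 0.001]
force: [-0.8, -1.4, 3.7]
opening: 0.0138
finger_force: 30.0
F [ 0.46 -0.04  4.94] M [ 0.008 -0.006 -0.011] E [0.5914 0.272  0.1499]
time_s: 9.95
ee_pos: [0.5905, 0.2717, 0.1555]
ee_rot: [0.536, -3.094, 0.0]
force: [0.5, -0.1, -0.7]
opening: 0.0136
finger_force: 30.0
F [-0.21  0.35 -1.14] M [ 0.057  0.057 -0.006] E [0.5904 0.2716 0.1552]
```

```bash
python3 - <<'E'
from h import *
c1=camw(np.load("w1.npy"))
A=lambda u,v,z:onz(c1,238+u/4-.4,160+v/4-.4,z)
t=np.radians(19.7);d=np.array([np.cos(t),np.sin(t),0])
print("cam",-c1[3].T@c1[4])
for z in(.112,.117): print(z,"flat->axis",A(203,242,z)-.003*d)
for z in(.102,.110): print(z,"near->axis",A(202,187,z)+.007*d)
p,q=A(175,247,.117),A(230,238,.117);print("flat dir",np.degrees(np.arctan2(*(q-p)[1::-1])),np.linalg.norm(q-p))
print("collar near",A(200,108,.102)+.026*d, "stripe end -26",A(218,315,.102)-.0255*d)
for u in(172,231): print(A(u,220,.114))
b=cv2.imread("pics/w1.png")[195:230,270:305];cv2.imwrite("pics/c7.png",np.clip(cv2.resize(b,(595,595),interpolation=cv2.INTER_NEAREST)*1.7,0,255).astype(np.uint8))
E
```

```text
cam [0.51971081 0.25541382 0.40452902]
0.112 flat->axis [0.59881631 0.27463423 0.112     ]
0.117 flat->axis [0.59741593 0.27428843 0.117     ]
0.102 near->axis [0.59761682 0.27629475 0.102     ]
0.11 near->axis [0.59573097 0.27580498 0.11      ]
flat dir 108.46594327709934 0.0127561093086039
collar near [0.59676247 0.2792094  0.102     ] stripe end -26 [0.59819399 0.27431477 0.102     ]
[0.59697046 0.26761654 0.114     ]
[0.59489369 0.28103958 0.114     ]
```

View pics/c7.png

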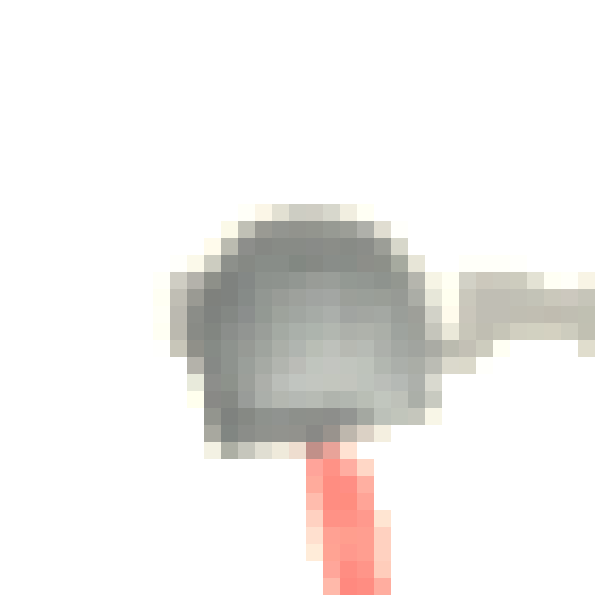

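The crop confirms the shaft's flat faces along the stripe, and everything agrees within about 1 to 2 mm. First contact was nearly flat, right at the tip, and only the flat side has as little as 1 mm of clearance. So the knob is probably 1 to 2 mm short along its +x; I'll shift it that way and retry.

```bash
python3 -m pendant '[[0,1.4,0.5,0,0],[0,1.4,0.5,-4,0],[0,1.4,0.5,-7,0],[0,1.4,0.5,-7,0]]'; python3 st.py
```

```text
time_s: 10.55
ee_pos: [0.5933, 0.2726, 0.1488]
ee_rot: [-0.536, 3.093, 0.001]
force: [2.3, 1.7, -1.2]
opening: 0.0138
finger_force: 30.0
F [ 3.3   1.13 -1.45] M [ 0.34  -0.739 -0.017] E [0.5932 0.2726 0.149 ]
```

It has entered: there's no vertical force now, and the shaft pushes the knob a little further towards +x. I'll add 0.8 mm and continue down.

```bash
python3 -m pendant '[[0,0.8,0.3,0,0],[0,0.8,0.3,-3,0],[0,0.8,0.3,-6,0],[0,0.8,0.3,-6,0]]'; python3 st.py
```

```text
time_s: 11.15
ee_pos: [0.5936, 0.2728, 0.1428]
ee_rot: [-0.536, 3.094, 0.001]
force: [4.2, 1.5, -2.6]
opening: 0.0139
finger_force: 30.0
F [ 4.67  2.05 -1.74] M [ 0.449 -0.985 -0.027] E [0.5935 0.2727 0.1428]
```

```bash
python3 -m pendant '[[0,0.9,0.4,0,0],[0,0.9,0.4,0,0]]'; python3 st.py; python3 -m pendant '[[0,0,0,-3,0],[0,0,0,-6,0],[0,0,0,-6,0]]'; python3 st.py
```

```text
time_s: 11.55
ee_pos: [0.5937, 0.2728, 0.1428]
ee_rot: [0.536, -3.094, 0.0]
force: [3.8, 0.9, 0.4]
opening: 0.0139
finger_force: 30.0
F [ 3.04  0.95 -1.39] M [ 0.272 -0.619 -0.013] E [0.5937 0.2728 0.1428]
time_s: 12.05
ee_pos: [0.5937, 0.2729, 0.1365]
ee_rot: [0.536, -3.095, 0.0]
force: [3.1, 0.7, -1.7]
opening: 0.014
finger_force: 30.0
F [ 2.22  0.81 -2.12] M [ 0.229 -0.469 -0.004] E [0.5938 0.2729 0.1365]
```

```bash
python3 -m pendant '[[0,0.4,0.1,-2,0],[0,0.4,0.1,-4,0],[0,0.4,0.1,-4,0]]'; python3 st.py; python3 -m pendant '[[0,0,0,-2,0],[0,0,0,-4,0],[0,0,0,-4,0]]'; python3 st.py
```

```text
time_s: 12.55
ee_pos: [0.5939, 0.2729, 0.1332]
ee_rot: [0.536, -3.094, 0.0]
force: [-1.0, -1.0, 2.6]
opening: 0.0137
finger_force: 30.0
F [-0.91 -0.2   2.91] M [-0.076  0.298  0.   ] E [0.5939 0.2729 0.1333]
time_s: 13.05
ee_pos: [0.5941, 0.2729, 0.1291]
ee_rot: [0.536, -3.095, 0.0]
force: [-2.6, -0.4, 6.3]
opening: 0.0143
finger_force: 30.0
F [-2.43 -1.08  5.32] M [-0.212  0.572  0.007] E [0.5941 0.2729 0.1293]
```

```bash
python3 -m pendant '[[0,0,0,-2,0],[0,0,0,-3.5,0],[0,0,0,-3.5,0]]'; python3 st.py; python3 -m pendant '[[0,0,0,-1,0],[0,0,0,-1,0]]'; python3 st.py
```

```text
time_s: 13.55
ee_pos: [0.5941, 0.273, 0.1261]
ee_rot: [0.536, -3.095, -0.0]
force: [-2.9, -1.3, 7.7]
opening: 0.0139
finger_force: 30.0
F [-3.09 -0.96  8.28] M [-0.26   0.736 -0.017] E [0.5941 0.273  0.1263]
time_s: 13.95
ee_pos: [0.5941, 0.273, 0.1256]
ee_rot: [0.536, -3.095, -0.0]
force: [-2.9, -1.0, 8.5]
opening: 0.0135
finger_force: 30.0
F [-3.16 -1.42  8.78] M [-0.25   0.777 -0.009] E [0.5941 0.273  0.1256]
```

```bash
python3 -m pendant '[[0,0,0,-0.7,0],[0,0,0,-0.7,0]]'; python3 st.py; python3 -m pendant '[[0,0,0,-0.7,0],[0,0,0,-0.7,0]]'; python3 st.py
```

```text
time_s: 14.35
ee_pos: [0.5941, 0.273, 0.1256]
ee_rot: [-0.536, 3.095, 0.0]
force: [-3.8, -1.8, 11.9]
opening: 0.0138
finger_force: 30.0
F [-4.01 -1.62 11.73] M [-0.374  0.931  0.012] E [0.5941 0.273  0.1256]
time_s: 14.75
ee_pos: [0.5941, 0.273, 0.1255]
ee_rot: [-0.536, 3.095, 0.001]
force: [-4.8, -2.2, 14.2]
opening: 0.0138
finger_force: 30.0
F [-4.68 -2.09 14.41] M [-0.443  1.106 -0.022] E [0.5941 0.273  0.1255]
```

The shaft is on its stop: the TCP stays at z = 0.1255, 7.8 mm below the height where the knob came home, while the push rises from 8 to 14 N. Handing in while still pressing.

```bash
python3 -c "
from bench import order
print(order.sign_off())"
```

```text
the job is handed in; nothing more can be done
None
```

The knob is home on the D-shaft and held pressed at the bottom of the spring stroke with about 14 N; I handed the job in at about 15 s on the robot's clock, with no verdict returned and no final picture taken of the bottles and cup.

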